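Hang the carry cases on the hook stand by size

TASK

Tidy the three grey-blue carry cases off the desk: hang each by its handle on the arm of the hook stand, the largest first, next to the post, then the middle-sized one and the smallest in front, nearest the tip, all on the straight part of the arm behind its upturned end. Let them hang free and leave everything else on the desk where it stands.

Things in the scene. Friction and masses are not known exactly. Their poses are not given: they have to be found in the camera images.
- case_a_handle (a point): middle of the opening of the largest carry case's top handle, 176 mm above the case's underside; x through the thickness, y along the width, z up. Handle centred on the box's flat top: 68 mm long over its ends (y), 14 mm thick, 42 mm tall; end cheeks 10 mm thick, top bar 10 mm tall; opening 48 mm by 32 mm tall. Grip it over its two ends or across the bar
- case_a_mid (a point): the largest carry case, a hard grey-blue plastic document case standing upright: centre of its box, 80 mm above its underside; axes as for its handle. Box 228 mm wide (y), 28 mm thick (x), 160 mm tall, 202 mm with the handle; about 340 g
- case_b_handle (a point): middle of the opening of the middle-sized carry case's top handle, 142 mm above the case's underside; x through the thickness, y along the width, z up. Handle centred on the box's flat top: 64 mm long over its ends (y), 14 mm thick, 42 mm tall; end cheeks 10 mm thick, top bar 10 mm tall; opening 44 mm by 32 mm tall. Grip it over its two ends or across the bar
- case_b_mid (a point): the middle-sized carry case, a hard grey-blue plastic document case standing upright: centre of its box, 63 mm above its underside; axes as for its handle. Box 180 mm wide (y), 26 mm thick (x), 126 mm tall, 168 mm with the handle; about 240 g
- case_c_handle (a point): middle of the opening of the smallest carry case's top handle, 114 mm above the case's underside; x through the thickness, y along the width, z up. Handle centred on the box's flat top: 60 mm long over its ends (y), 14 mm thick, 42 mm tall; end cheeks 10 mm thick, top bar 10 mm tall; opening 40 mm by 32 mm tall. Grip it over its two ends or across the bar
- case_c_mid (a point): the smallest carry case, a hard grey-blue plastic document case standing upright: centre of its box, 49 mm above its underside; axes as for its handle. Box 136 mm wide (y), 24 mm thick (x), 98 mm tall, 140 mm with the handle; about 160 g
- hook_root (a point): hook stand, fixed to the desk: dark 30 mm square post, 296 mm tall, with one level round steel arm, 9 mm thick, 280 mm above the desk. This point: on the arm's axis at the post's face. The arm runs along -x, straight for 150 mm, then bends up 45 degrees; y level across the arm, z up. Base plate 8 mm thick, 170 mm wide, reaching 140 mm out from the post's face under the arm
- hook_tip (a point): middle of the upturned end of the arm: 162 mm out from the post's face and 12 mm above the arm's axis; its round end reaches 4.5 mm further all round
- mug: white mug, 74 mm across, 85 mm tall, with a handle on its +y side reaching some 30 mm out; origin at the centre of its underside
- stapler: black stapler, 150 mm long (x), 36 mm wide, about 54 mm tall; origin at the centre of its underside
- tape_dispenser: black desk tape dispenser with a roll of tape, 150 mm long (x), 58 mm wide, 86 mm tall; origin at the centre of its underside
- pen_cup: dark round pen cup, 80 mm across and 100 mm tall, pens up to 160 mm; origin at the centre of its underside
- bottle: clear bottle with a white cap, 60 mm across, 130 mm tall; origin at the centre of its underside
- calculator: black desk calculator lying flat, 130 mm (x) by 76 mm (y), 16 mm thick; origin at the centre of its underside
- glue_stick: white glue stick standing upright, 29 mm across, 92 mm tall; origin at the centre of its underside

How it is judged (in metres and radians):
On the way, in this order (a step that is already met when the one before it is completed fails the run):
1. the largest case hangs on the arm by its handle (x of case_a_handle in the frame of hook_root between -0.155 and -0.004 m and y of case_a_handle in the frame of hook_root between -0.025 and 0.025 m and z of case_a_handle in the frame of hook_root between -0.022 and -0.004 m and angle between case_a_handle's own z axis and vertical below 0.3 rad), for 0.2 s.
2. the middle-sized case hangs in front of it (all of step 1 and x of case_b_handle in the frame of hook_root between -0.155 and -0.004 m and y of case_b_handle in the frame of hook_root between -0.025 and 0.025 m and z of case_b_handle in the frame of hook_root between -0.022 and -0.004 m and angle between case_b_handle's own z axis and vertical below 0.3 rad and ((x of case_a_handle in the frame of hook_root above -0.03 m and x of case_b_handle in the frame of hook_root below -0.03 m) or (x of case_a_handle in the frame of hook_root above -0.05 m and x of case_b_handle in the frame of hook_root below -0.05 m) or (x of case_a_handle in the frame of hook_root above -0.07 m and x of case_b_handle in the frame of hook_root below -0.07 m) or (x of case_a_handle in the frame of hook_root above -0.09 m and x of case_b_handle in the frame of hook_root below -0.09 m) or (x of case_a_handle in the frame of hook_root above -0.11 m and x of case_b_handle in the frame of hook_root below -0.11 m) or (x of case_a_handle in the frame of hook_root above -0.13 m and x of case_b_handle in the frame of hook_root below -0.13 m))), for 0.2 s.
3. the smallest case hangs in front of both (all of step 1 and x of case_b_handle in the frame of hook_root between -0.155 and -0.004 m and y of case_b_handle in the frame of hook_root between -0.025 and 0.025 m and z of case_b_handle in the frame of hook_root between -0.022 and -0.004 m and angle between each of case_b_handle, case_c_handle's own z axis and vertical below 0.3 rad and x of case_c_handle in the frame of hook_root between -0.155 and -0.004 m and y of case_c_handle in the frame of hook_root between -0.025 and 0.025 m and z of case_c_handle in the frame of hook_root between -0.022 and -0.004 m and ((x of case_b_handle in the frame of hook_root above -0.03 m and x of case_c_handle in the frame of hook_root below -0.03 m) or (x of case_b_handle in the frame of hook_root above -0.05 m and x of case_c_handle in the frame of hook_root below -0.05 m) or (x of case_b_handle in the frame of hook_root above -0.07 m and x of case_c_handle in the frame of hook_root below -0.07 m) or (x of case_b_handle in the frame of hook_root above -0.09 m and x of case_c_handle in the frame of hook_root below -0.09 m) or (x of case_b_handle in the frame of hook_root above -0.11 m and x of case_c_handle in the frame of hook_root below -0.11 m) or (x of case_b_handle in the frame of hook_root above -0.13 m and x of case_c_handle in the frame of hook_root below -0.13 m))), for 0.2 s.
At the end, for the whole second after the job is handed in: All three cases hang free on the straight part of the arm, the bar of each handle resting on it within 25 mm of its middle, upright within 17 degrees, the largest nearest the post, then the middle-sized, the smallest nearest the tip (all of step 3 and ((x of case_a_handle in the frame of hook_root above -0.03 m and x of case_b_handle in the frame of hook_root below -0.03 m) or (x of case_a_handle in the frame of hook_root above -0.05 m and x of case_b_handle in the frame of hook_root below -0.05 m) or (x of case_a_handle in the frame of hook_root above -0.07 m and x of case_b_handle in the frame of hook_root below -0.07 m) or (x of case_a_handle in the frame of hook_root above -0.09 m and x of case_b_handle in the frame of hook_root below -0.09 m) or (x of case_a_handle in the frame of hook_root above -0.11 m and x of case_b_handle in the frame of hook_root below -0.11 m) or (x of case_a_handle in the frame of hook_root above -0.13 m and x of case_b_handle in the frame of hook_root below -0.13 m))); the robot touches nothing.
It fails at once if a bystander (mug, stapler, tape dispenser, pen cup, bottle, calculator, glue stick) is pushed more than 30 mm (distance of any of mug, stapler, tape_dispenser, pen_cup, bottle, calculator, glue_stick from where it was at the start of the episode above 0.03 m).
It fails at once if a bystander is tipped over (angle between any of mug, stapler, tape_dispenser, pen_cup, bottle, calculator, glue_stick's own z axis and vertical above 0.5 rad).
It also fails if it takes over 72 s, if anything falls off the work surface, if the arm or the gripper's body presses on something with over 40 N, if the wrist force passes 120 N, or if a joint passes its speed limit or range.

ROBOT

A 6-joint arm with a two-finger parallel gripper is mounted at the origin on the work surface. World frame = base frame: x ahead of the robot, y to its left, z up, the work surface at z = 0. Lengths are in mm, angles in rad, forces in N, time in s.
With the tool pointing down it reaches from about 325 to 900 mm from the base axis. Payload 6.1 kg.
Tool frame: the origin (TCP) lies on the mounting face of the last link; the fingertips stand 182 mm ahead of it and the grasp point (between the pads) lies bot.grasp_offset ahead of it (bot.grasp_offset is the distance from the TCP to the grasp point, in mm); z points along the fingers, y is the line along which they close (so a half turn about z gives the same grasp; the last joint's range is limited). The gripper opens to 87 mm and grips with 3 to 60 N. Pads are 19 mm wide; open, the fingers measure 117 mm over their backs; the gripper's body (75 mm by 190 mm) begins 51 mm behind the grasp point.
Start: joints at [1.112, 0.22, 1.526, -0, 1.395, -0.126], TCP at [204.18, 590.701, 404.738] pointing down, gripper open.
Joint ranges: [-2.98, 2.98], [-0.91, 2.08], [0.09, 2.57], [-1.24, 4.39], [0.2, 2.65], [-2.68, 2.68]. Speed limits (rad/s): [2.57, 2.57, 3.01, 3.14, 3.14, 3.14].

INTERFACE

Orientations are given as a 3x3 rotation matrix whose columns are the frame's x, y, z axes.
In Python, from station import status, cams, bot gives the robot as it stands.
- The arm moves only by the tool arm_command, never from a script. Its argument "commands" is a list of rows, each a list of 6 numbers: the shift along the tool's x, y, z as a fraction of full scale, then the turn, a rotation vector about the tool's x, y, z as a fraction of full scale. In form: [[tx, ty, tz, rx, ry, rz], ...]. A call has 1 to 10 rows; each row is the pose to reach, as a shift and turn from the pose commanded when the call began, along the tool's axes at that moment; what a row does not reach only later rows make up. Full scale, the value 1, is 0.75 m for a shift and 1.5 rad for a turn. A row lasts 1/10 s, in which the tool goes at most 50 mm and 8.59 degrees, less where a joint would pass 70% of its speed; a pose out of reach is approached as far as the arm can. A call with a number of a shift or a turn outside -1 to 1 is refused whole. A call with a gripper value outside its range is refused whole. "fingers" is the opening in per cent of the stroke, from 0 (shut) to 100 (fully open), set as the call begins (left out, the last holds). The fingers move at their own pace and stop on an object; "newtons" is the grip in N (left out, the last holds). Time passes only in rows, so rows that repeat a pose let the fingers close. It gives the time, the measured TCP pose, the force, the opening and the grip force at its end, in the units of the state.
- status.observe(): the state, without advancing time (a new reading comes with each control period).
- cams.grab_frame(name): name is "scene" or "top" or "wrist"; returns a dict with "image" (384x512x3 uint8, red, green, blue), "camera_matrix" (3x3 intrinsics, pixels), "position" and "rotation" of the camera in the world. Camera axes: x right, y down, z forward; pixel columns grow to the right and rows downward; lengths in mm; the calibration is good to about 2 mm. A picture is of the moment at which its call begins. There is no depth.
- bot.job_done(): hands the job in; it is judged then, once.
The state is a dict: "t": time; "joint_pos": joint angles; "qd": joint speeds; "joint_efforts": joint torques, N m; "ee_pos": TCP position; "orientation": TCP orientation; "wrist_force": force on the tool from outside, world axes, zero at the start; "moment": the same for the moment, N m; "grip_width": finger opening in mm; "finger_force": force on a finger pad.
Only numpy, scipy, OpenCV 4.12 (cv2) and the standard library are available. Lean on these libraries where they do the work, as an engineer would, in place of code of your own. Each camera call takes 0.05 s, during which the arm holds its last target. There are 200 camera calls.

## Working session

There is one attempt and no reset: what is moved stays moved. The work goes in short steps, Python scripts to look and compute and a tool call to move; the robot and the scene stay as the last step left them, time stands still between calls to the robot, and variables do not carry over. Pictures are saved under pics/ and viewed, at most 10 in all, crops included, and the job is handed in when it is done.

Besides the shell and the picture viewer there is one more tool, called after "Request:" in YAML: its name, and indented under it one key for each argument. arm_command: Moves the arm, as the interface text tells. Shift numbers are shares of 0.75 m and turn numbers shares of 1.5 rad, none past 1 either way. Its arguments: {"type":"object","properties":{"commands":{"type":"array","items":{"type":"array","items":{"type":"number","minimum":-1,"maximum":1}}},"fingers":{"type":"number"},"newtons":{"type":"number"}},"required":["commands"]}

```bash
mkdir -p pics; python3 - <<'E'
from station import status,cams,bot
import cv2,numpy as np
print(bot.grasp_offset); s=status.observe(); print(s['t'],s['orientation'],s['grip_width'])
for n in ('scene','top'):
    f=cams.grab_frame(n); print(n,f['camera_matrix'],f['position'],f['rotation'])
    cv2.imwrite(f'pics/{n}0.png',cv2.resize(f['image'][:,:,::-1],(800,600),interpolation=cv2.INTER_CUBIC))
E
```

```text
163.5
0.0 [[-9.45143219e-01  3.26655082e-01 -8.67527457e-04]
 [ 3.26656127e-01  9.45141723e-01 -1.70229019e-03]
 [ 2.63874653e-04 -1.89229119e-03 -9.99998175e-01]] 86.802088006579
scene [[490.65657201   0.         259.67544796]
 [  0.         490.65657201 194.06286909]
 [  0.           0.           1.        ]] [1327.1800364  -715.50979879 1135.29899713] [[ 0.69641739  0.47920964 -0.53419186]
 [ 0.71750412 -0.47927639  0.50545225]
 [-0.01380796 -0.73529059 -0.67761131]]
top [[409.1044255    0.         250.27023213]
 [  0.         409.1044255  188.46190474]
 [  0.           0.           1.        ]] [ 514.96749851  -35.39266134 1187.04603744] [[ 0.01325498 -0.99810826  0.0600351 ]
 [-0.9998177  -0.01240462  0.01451496]
 [-0.01374279 -0.06021655 -0.99809073]]
```

View pics/scene0.png

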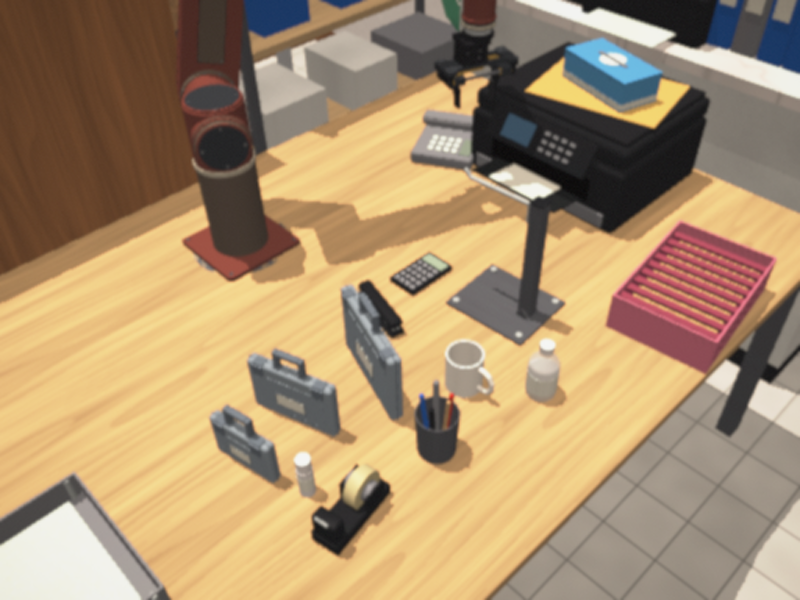

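View pics/top0.png

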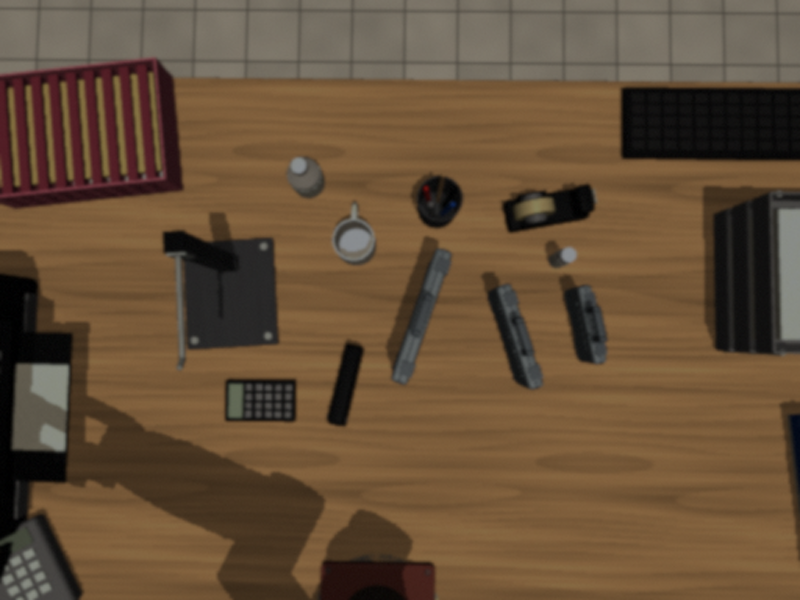

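Top view (800x600 px): case A's ends are at (441,255) and (402,378), B's at (503,292) and (533,382), C's at (580,292) and (598,358). The hook arm runs from (179,253) to (182,364). The scene view shows the handles of A at (372,308), B at (289,357) and C at (239,415).

```bash
cat > h.py <<'E'
from station import status,cams,bot
import cv2,numpy as np
np.set_printoptions(precision=4,suppress=True)
def ray(f,p,s=1.0,off=(0,0)):
    u=np.array([p[0]/s+off[0],p[1]/s+off[1],1.]); d=f['rotation']@np.linalg.solve(f['camera_matrix'],u)
    return np.array(f['position']),d
def plane(f,p,z,s=1.0,off=(0,0)):
    o,d=ray(f,p,s,off); return o+d*(z-o[2])/d[2]
def tri(rs):
    A=0;b=0
    for o,d in rs:
        d=d/np.linalg.norm(d);M=np.eye(3)-np.outer(d,d);A=A+M;b=b+M@o
    return np.linalg.solve(A,b)
def proj(f,X):
    c=f['camera_matrix']@(f['rotation'].T@(np.asarray(X)-f['position'])); return c[:2]/c[2]
def save(f,name,x0,y0,x1,y1,s):
    cv2.imwrite('pics/'+name,cv2.resize(f['image'][y0:y1,x0:x1,::-1],None,fx=s,fy=s,interpolation=cv2.INTER_CUBIC))
E
python3 - <<'E'
from h import *
t=cams.grab_frame('top');s=cams.grab_frame('scene');k=1.5625
for n,e1,e2,h,sc,z in (('A',(441,255),(402,378),(423,315),(372,308),160),('B',(503,292),(533,382),(519,337),(289,357),126),('C',(580,292),(598,358),(592,322),(239,415),98)):
    a,b=plane(t,e1,z,k),plane(t,e2,z,k);print(n,a,b,(a+b)/2,np.linalg.norm(a-b),plane(t,h,z+42,k),plane(s,sc,z+42,k), 'yaw',np.degrees(np.arctan2(*(a-b)[1::-1])))
print('hook',plane(t,(179,253),280,k),plane(t,(182,364),292,k))
print(plane(s,(540,200),296,k))
# assemble crops: top cases, top hook
save(t,'c1.png',240,140,400,260,5)
a=cv2.resize(t['image'][135:255,85:205,::-1],(400,400),interpolation=cv2.INTER_CUBIC)
b=cv2.resize(s['image'][90:210,280:400,::-1],(400,400),interpolation=cv2.INTER_CUBIC)
cv2.imwrite('pics/c2.png',np.hstack([a,b]))
E
```

```text
A [ 641.566  -100.2384  160.    ] [443.3519 -39.7177 160.    ] [542.459 -69.978 160.   ] 207.24760318837784 [543.1632 -70.6922 202.    ] [557.8244 -70.722  202.    ] yaw -16.97898243680471
B [ 585.2071 -205.6913  126.    ] [ 437.5052 -255.3127  126.    ] [ 511.3562 -230.502   126.    ] 155.81437434902426 [ 511.1982 -224.4692  168.    ] [ 520.1384 -233.1487  168.    ] yaw 18.570081819482173
C [ 588.6771 -340.8058   98.    ] [ 477.3149 -370.5906   98.    ] [ 532.996  -355.6982   98.    ] 115.2765212962853 [ 537.0736 -348.2872  140.    ] [ 543.2374 -359.6616  140.    ] yaw 14.97378172374083
hook [625.3147 282.6377 280.    ] [467.6592 269.0021 292.    ]
[638.5036 289.3364 296.    ]
```

View pics/c1.png

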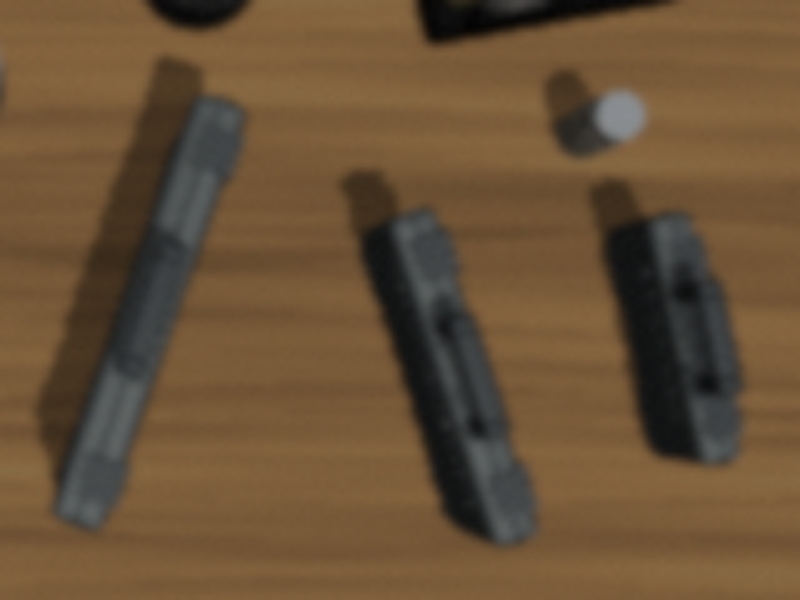

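View pics/c2.png

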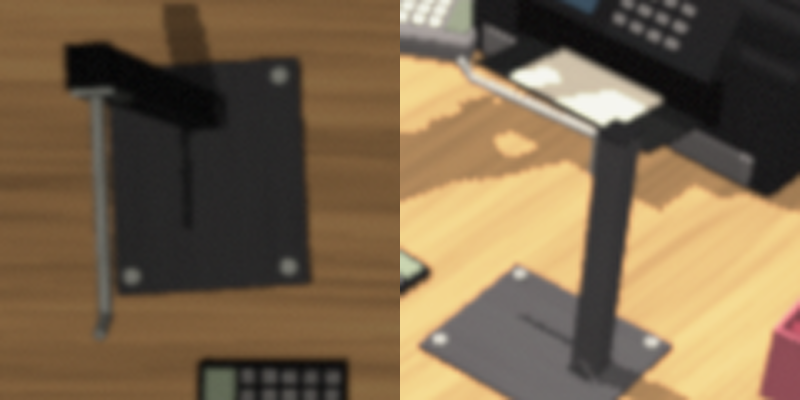

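```bash
python3 - <<'E'
from h import *
t=cams.grab_frame('top');s=cams.grab_frame('scene')
for n,e1,e2,h,z in (('A',(222,101),(78,519),(152,305),160),('B',(412,210),(511,541),(475,372),126),('C',(672,214),(717,462),(722,338),98)):
    a,b=[plane(t,e,z,5,(240,140)) for e in (e1,e2)];print(n,(a+b)/2,np.linalg.norm(a-b),plane(t,h,z+42,5,(240,140)),'yaw',np.degrees(np.arctan2(*(a-b)[1::-1])))
k=10/3
for p,q,z in (((97,92),(196,130),280),((105,312),(78,78),280),((102,335),(65,60),292)):
    print(plane(t,p,z,k,(85,135)),plane(s,q,z,k,(280,90)),tri([ray(t,p,k,(85,135)),ray(s,q,k,(280,90))]))
st=status.observe();print(st['joint_pos'],st['ee_pos'])
E
```

```text
A [543.9354 -70.601  160.    ] 221.9466252500269 [544.5969 -69.9079 202.    ] yaw -18.393125271271426
B [ 512.9816 -232.488   126.    ] 177.4016103119063 [ 514.4585 -231.4868  168.    ] yaw 16.767311928137893
C [ 534.1859 -360.8251   98.    ] 132.93492140671736 [ 533.3889 -362.2569  140.    ] yaw 9.962056485062156
[623.7712 283.6219 280.    ] [614.2092 290.1541 280.    ] [622.2394 279.8104 289.3757]
[476.648  273.3566 280.    ] [482.6873 278.0913 280.    ] [478.8635 277.1259 277.6847]
[462.1061 270.7524 292.    ] [465.5319 278.1098 292.    ] [464.5332 273.638  292.5941]
[ 1.1119  0.2207  1.5269 -0.      1.3947 -0.1261] [204.1578 590.6297 404.3516]
```

```bash
cat >> h.py <<'E'
from scipy.spatial.transform import Rotation as R
def cmd(xyz,yaw):
    """xyz of TCP, yaw deg of tool y -> row numbers (shift/750, turn/1.5)"""
    s=status.observe();Rm=np.array(s['orientation']);p=np.array(s['ee_pos'])
    a=np.radians(yaw);y=np.array([np.cos(a),np.sin(a),0]);z=np.array([0,0,-1.]);T=np.c_[np.cross(y,z),y,z]
    print('t',s['t'],'p',p,'yaw',np.degrees(np.arctan2(Rm[1,1],Rm[0,1])),'j',np.array(s['joint_pos']),'w',s['grip_width'],'F',np.array(s['wrist_force']))
    print('row',np.r_[Rm.T@(np.array(xyz)-p)/750,R.from_matrix(Rm.T@T).as_rotvec()/1.5])
E
python3 -c "
from h import *
cmd((544,-70,490),-18.4)"
```

```text
t 0.3 p [204.1578 590.6297 404.3516] yaw 70.93208035573623 j [ 1.1119  0.2207  1.5269 -0.      1.3947 -0.1261] w 87.17538638734379 F [-0.428   1.1873 -0.2838]
row [-0.716  -0.6846 -0.1138 -0.0004  0.0003  1.0394]
```

Request:
arm_command:
  commands:
    - [0, 0, -0.066, 0, 0, 0]
    - [0, 0, -0.114, 0, 0, 0.1]
    - [-0.716, -0.685, -0.114, 0, 0, 1]
    - [-0.716, -0.685, -0.114, 0, 0, 1]
    - [-0.716, -0.685, -0.114, 0, 0, 1]
    - [-0.716, -0.685, -0.114, 0, 0, 1]
    - [-0.716, -0.685, -0.114, 0, 0, 1]
    - [-0.716, -0.685, -0.114, 0, 0, 1]
    - [-0.716, -0.685, -0.114, 0, 0, 1]
    - [-0.716, -0.685, -0.114, 0, 0, 1]
  fingers: 100
  newtons: 35

```text
t: 1.3
ee_pos: [387.3, 233.1, 490.5]
orientation: [[0.118, 0.993, 0.001], [0.993, -0.118, 0.0], [0.0, 0.001, -1.0]]
wrist_force: [1.7, -0.1, -0.5]
grip_width: 87.1
finger_force: 0.0
```

```bash
python3 -c "
from h import *
cmd((544,-70,490),-18.4)"
```

```text
t 1.3 p [387.2813 233.0622 490.5079] yaw -6.751588114301719 j [ 0.3669 -0.2506  1.8333  0.      1.558   0.4848] w 87.11007737335171 F [ 1.741  -0.0639 -0.4593]
row [-0.3767  0.255   0.0007  0.0005 -0.0004  0.1355]
```

Request:
arm_command:
  commands:
    - [-0.377, 0.255, 0, 0, 0, 0.135]
    - [-0.377, 0.255, 0, 0, 0, 0.135]
    - [-0.377, 0.255, 0, 0, 0, 0.135]
    - [-0.377, 0.255, 0, 0, 0, 0.135]
    - [-0.377, 0.255, 0, 0, 0, 0.135]
    - [-0.377, 0.255, 0, 0, 0, 0.135]
    - [-0.377, 0.255, 0, 0, 0, 0.135]
    - [-0.377, 0.255, 0, 0, 0, 0.135]
    - [-0.377, 0.255, 0, 0, 0, 0.135]
    - [-0.377, 0.255, 0, 0, 0, 0.135]

```text
t: 2.3
ee_pos: [545.2, -66.7, 490.2]
orientation: [[0.309, 0.951, -0.0], [0.951, -0.309, 0.0], [0.0, -0.0, -1.0]]
wrist_force: [-0.1, -0.4, -0.0]
grip_width: 87.2
finger_force: 0.0
```

```bash
python3 -c "
from h import *
cmd((544,-70,490),-18.4)
f=cams.grab_frame('wrist');print(f['camera_matrix'],f['position'],f['rotation'])
save(f,'wA.png',0,0,512,384,1.5)"
```

```text
t 2.3 p [545.1524 -66.6772 490.1758] yaw -17.987686285841054 j [-0.2654 -0.0045  1.6112  0.0004  1.5353  0.0485] w 87.17265338239447 F [-0.054  -0.3526 -0.0122]
row [-0.0047 -0.0001  0.0002 -0.0003 -0.0002  0.0048]
[[341.1038   0.     256.2727]
 [  0.     341.1038 184.1934]
 [  0.       0.       1.    ]] [570.5719  13.3043 470.0461] [[ 0.9511 -0.2944 -0.094 ]
 [-0.309  -0.9067 -0.2872]
 [-0.0007  0.3021 -0.9533]]
```

View pics/wA.png

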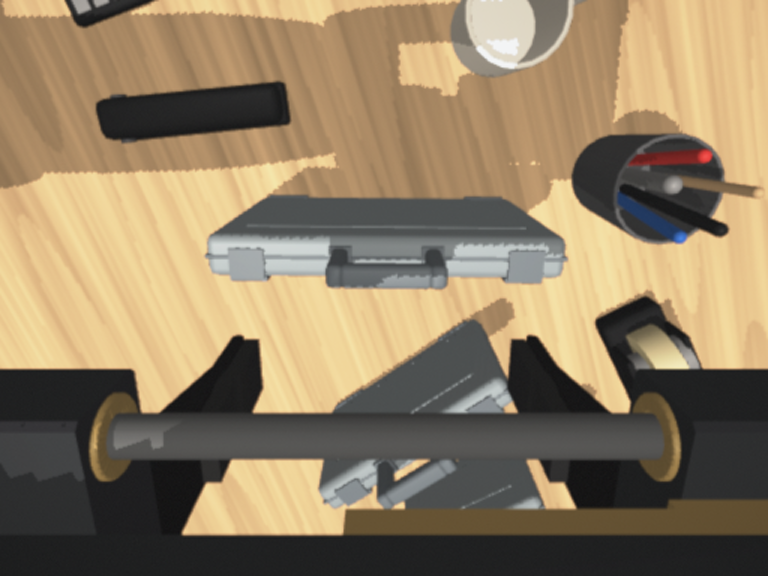

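The wrist view shows case A level in the image. Its handle's top bar runs from about (327,275) to (447,275), and its box top from (208,256) to (565,256).

```bash
python3 -c "
from h import *
f=cams.grab_frame('wrist')
for p,z in (((327,275),202),((447,275),202),((208,256),160),((565,255),160)): print(plane(f,p,z,1.5))
"
```

```text
[514.409  -56.7833 202.    ]
[577.141  -77.1102 202.    ]
[438.7727 -32.9977 160.    ]
[ 652.2467 -101.4875  160.    ]
```

Request:
arm_command:
  commands:
    - [0, 0, 0.05, 0, 0, 0]
    - [0, 0, 0.1, 0, 0, 0]
    - [0, 0, 0.15, 0, 0, 0]
    - [0, 0, 0.19, 0, 0, 0]
    - [0, 0, 0.19, 0, 0, 0]

```text
t: 2.9
ee_pos: [544.5, -66.0, 345.2]
orientation: [[0.308, 0.952, -0.003], [0.952, -0.308, 0.001], [-0.0, -0.003, -1.0]]
wrist_force: [0.2, 0.5, 0.1]
grip_width: 87.1
finger_force: 0.0
```

Request:
arm_command:
  commands:
    - [0, 0, 0, 0, 0, 0]
    - [0, 0, 0, 0, 0, 0]
    - [0, 0, 0, 0, 0, 0]
    - [0, 0, 0, 0, 0, 0]
    - [0, 0, 0, 0, 0, 0]
    - [0, 0, 0, 0, 0, 0]
  fingers: 0

```text
t: 3.5
ee_pos: [545.6, -67.3, 348.7]
orientation: [[0.309, 0.951, 0.001], [0.951, -0.309, -0.0], [0.0, 0.001, -1.0]]
wrist_force: [-4.0, 0.9, 6.0]
grip_width: 67.9
finger_force: 35.0
```

Request:
arm_command:
  commands:
    - [0, 0, -0.02, 0, 0, 0]
    - [0, 0, -0.05, 0, 0, 0]
    - [0, 0, -0.09, 0, 0, 0]
    - [0, 0, -0.125, 0, 0, 0]
    - [0, 0, -0.147, 0, 0, 0]
    - [0, 0, -0.147, 0, 0, 0]
    - [0, 0, -0.147, 0, 0, 0]

```text
t: 4.2
ee_pos: [545.3, -67.5, 457.6]
orientation: [[0.309, 0.951, -0.0], [0.951, -0.309, 0.0], [-0.0, -0.0, -1.0]]
wrist_force: [0.2, 1.1, -3.6]
grip_width: 67.7
finger_force: 35.0
```

```bash
python3 -c "
from h import *
cmd((380,60,460),-86)
"
```

```text
t 4.2 p [545.3048 -67.4777 457.5619] yaw -18.028531861945662 j [-0.2666  0.0091  1.6577 -0.0001  1.4752  0.048 ] w 67.70538223812063 F [ 0.1964  1.1169 -3.5549]
row [ 0.0934 -0.2622 -0.0032 -0.0002  0.0002  0.7909]
```

Request:
arm_command:
  commands:
    - [0.005, -0.015, 0, 0, 0, 0.04]
    - [0.015, -0.045, 0, 0, 0, 0.12]
    - [0.03, -0.083, 0, 0, 0, 0.22]
    - [0.045, -0.123, 0, 0, 0, 0.32]
    - [0.058, -0.163, 0, 0, 0, 0.42]
    - [0.072, -0.2, 0, 0, 0, 0.52]
    - [0.082, -0.23, 0, 0, 0, 0.62]
    - [0.09, -0.252, -0.003, 0, 0, 0.71]
    - [0.093, -0.262, -0.003, 0, 0, 0.77]
    - [0.093, -0.262, -0.003, 0, 0, 0.79]

```text
t: 5.2
ee_pos: [379.2, 60.2, 458.7]
orientation: [[0.998, 0.07, -0.002], [0.07, -0.998, 0.0], [-0.002, -0.0, -1.0]]
wrist_force: [-0.4, 0.3, -2.9]
grip_width: 67.4
finger_force: 35.0
```

```bash
python3 -c "
from h import *
cmd((380,267,459),-86)
"
```

```text
t 5.2 p [379.2175  60.2282 458.6817] yaw -85.96154738173055 j [-0.0487 -0.4255  2.0227  0.0001  1.5468  1.4516] w 67.40020262519232 F [-0.4409  0.2832 -2.8864]
row [ 0.0205 -0.2749 -0.0004 -0.0003  0.0016  0.0004]
```

Request:
arm_command:
  commands:
    - [0, -0.015, 0, 0, 0, 0]
    - [0.003, -0.045, 0, 0, 0, 0]
    - [0.006, -0.085, 0, 0, 0, 0]
    - [0.01, -0.13, 0, 0, 0, 0]
    - [0.013, -0.175, 0, 0, 0, 0]
    - [0.016, -0.215, 0, 0, 0, 0]
    - [0.019, -0.245, 0, 0, 0, 0]
    - [0.02, -0.267, 0, 0, 0, 0]
    - [0.02, -0.275, 0, 0, 0, 0]
    - [0.02, -0.275, 0, 0, 0, 0]

```text
t: 6.2
ee_pos: [380.5, 267.2, 459.4]
orientation: [[0.997, 0.073, -0.002], [0.073, -0.997, -0.001], [-0.002, 0.001, -1.0]]
wrist_force: [-0.0, -0.9, -3.5]
grip_width: 68.1
finger_force: 35.0
```

```bash
python3 -c "
from h import *
cmd((380,267,459),-86)
f=cams.grab_frame('wrist');print(f['position'],f['rotation'])
save(f,'wH.png',0,0,512,384,1.5)"
```

```text
t 6.2 p [380.4621 267.1501 459.3873] yaw -85.78697319382881 j [ 0.4423 -0.2045  1.8521 -0.      1.4957  1.9396] w 68.10335550531009 F [-0.0103 -0.853  -3.4976]
row [-0.0006  0.0002  0.0005  0.0004  0.0011  0.0025]
[463.4675 273.6377 439.0857] [[ 0.0732 -0.95   -0.3035]
 [-0.9973 -0.0696 -0.0227]
 [ 0.0004  0.3043 -0.9526]]
```

View pics/wH.png

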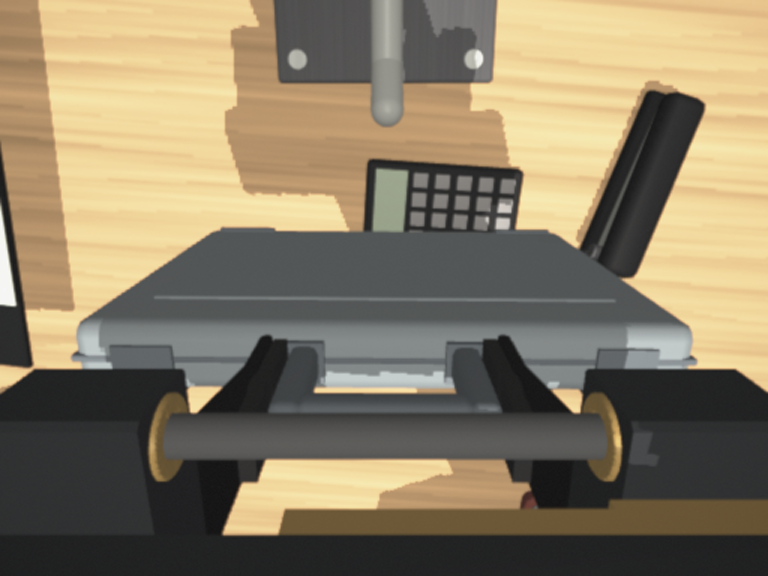

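The wrist view shows the hook arm upright in the image at column 387, its tip centred near (387,108). The held handle's opening is centred at about column 385.

```bash
python3 -c "
from h import *
f=cams.grab_frame('wrist')
print(plane(f,(387,108),292,1.5),plane(f,(386.5,2),280,1.5),plane(f,(387,58),280,1.5))
cmd((606,283,459),-86)
"
```

```text
[464.9051 272.2254 292.    ] [493.0283 274.3806 280.    ] [478.6405 273.1757 280.    ]
t 6.3 p [380.5742 266.1405 459.7276] yaw -85.89277618120131 j [ 0.4404 -0.2061  1.8529 -0.0005  1.496   1.9395] w 68.54166430732305 F [ 0.4778  0.1244 -3.3334]
row [ 0.3014 -0.0009  0.0007  0.0006  0.0006  0.0012]
```

Request:
arm_command:
  commands:
    - [0.008, 0, 0, 0, 0, 0]
    - [0.024, 0, 0, 0, 0, 0]
    - [0.046, 0, 0, 0, 0, 0]
    - [0.07, 0, 0, 0, 0, 0]
    - [0.094, 0, 0, 0, 0, 0]
    - [0.118, 0, 0, 0, 0, 0]
    - [0.14, 0, 0, 0, 0, 0]
    - [0.156, 0, 0, 0, 0, 0]
    - [0.162, 0, 0, 0, 0, 0]
    - [0.162, 0, 0, 0, 0, 0]

```text
t: 7.3
ee_pos: [502.3, 274.8, 459.9]
orientation: [[0.998, 0.07, -0.001], [0.07, -0.998, -0.0], [-0.001, 0.0, -1.0]]
wrist_force: [0.5, -0.7, -4.0]
grip_width: 67.6
finger_force: 35.0
```

Request:
arm_command:
  commands:
    - [0.008, 0, 0, 0, 0, 0]
    - [0.024, 0, 0, 0, 0, 0]
    - [0.046, 0, 0, 0, 0, 0]
    - [0.07, 0, 0, 0, 0, 0]
    - [0.094, 0, 0, 0, 0, 0]
    - [0.114, 0, 0, 0, 0, 0]
    - [0.127, 0, 0, 0, 0, 0]
    - [0.133, 0, 0, 0, 0, 0]
    - [0.134, 0, 0, 0, 0, 0]
    - [0.134, 0, 0, 0, 0, 0]

```text
t: 8.3
ee_pos: [601.7, 282.4, 460.2]
orientation: [[0.997, 0.071, -0.0], [0.071, -0.997, -0.0], [-0.0, 0.0, -1.0]]
wrist_force: [-0.5, 0.4, -3.0]
grip_width: 67.6
finger_force: 35.0
```

```bash
python3 -c "
from h import *
cmd((603,283.5,441),-86)
f=cams.grab_frame('wrist');s=cams.grab_frame('scene')
a=cv2.resize(f['image'][:,:,::-1],(400,300));b=cv2.resize(s['image'][70:190,250:410,::-1],(400,300),interpolation=cv2.INTER_CUBIC)
cv2.imwrite('pics/hA.png',np.hstack([a,b]))
"
```

```text
t 8.3 p [601.6526 282.3833 460.178 ] yaw -85.90410756137355 j [0.3203 0.2869 1.3441 0.     1.5111 1.8196] w 67.567168191855 F [-0.4623  0.3731 -2.9898]
row [ 0.0019 -0.0014  0.0256  0.0001  0.0003  0.0011]
```

View pics/hA.png

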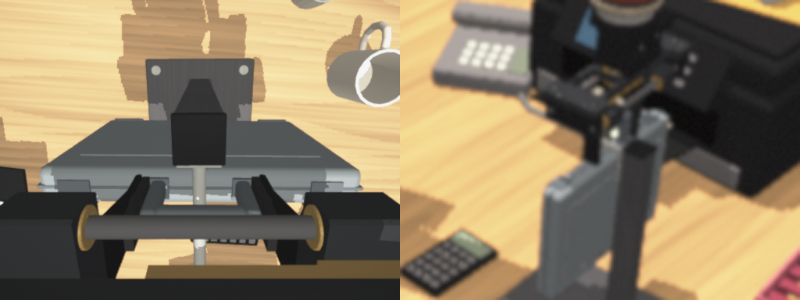

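Case A's handle is threaded: the arm passes through the middle of the opening and the post sits just behind. Lowering and releasing.

Request:
arm_command:
  commands:
    - [0, 0, 0.008, 0, 0, 0]
    - [0, 0, 0.016, 0, 0, 0]
    - [0, 0, 0.022, 0, 0, 0]
    - [0, 0, 0.025, 0, 0, 0]
    - [0, 0, 0.025, 0, 0, 0]
    - [0, 0, 0.025, 0, 0, 0]

```text
t: 9.0
ee_pos: [601.9, 282.3, 441.4]
orientation: [[0.997, 0.071, 0.0], [0.071, -0.997, 0.0], [0.0, -0.0, -1.0]]
wrist_force: [0.1, -0.4, -3.6]
grip_width: 67.6
finger_force: 35.0
```

Request:
arm_command:
  commands:
    - [0, 0, 0, 0, 0, 0]
    - [0, 0, 0, 0, 0, 0]
    - [0, 0, 0, 0, 0, 0]
    - [0, 0, 0, 0, 0, 0]
    - [0, 0, 0, 0, 0, 0]
    - [0, 0, 0, 0, 0, 0]
  fingers: 100

```text
t: 9.6
ee_pos: [601.9, 282.3, 441.6]
orientation: [[0.997, 0.071, 0.0], [0.071, -0.997, 0.0], [0.0, -0.0, -1.0]]
wrist_force: [0.5, 0.8, 0.8]
grip_width: 86.6
finger_force: 0.0
```

```bash
python3 -c "
from h import *
cmd((603,283.5,541),-86)
"
```

```text
t 9.6 p [601.8965 282.31   441.5893] yaw -85.91654511996005 j [0.3201 0.2949 1.3686 0.     1.4779 1.8196] w 86.63157594453517 F [0.5357 0.7972 0.7894]
row [ 0.0016 -0.0015 -0.1325 -0.     -0.0001  0.001 ]
```

Request:
arm_command:
  commands:
    - [0, 0, -0.03, 0, 0, 0]
    - [0, 0, -0.08, 0, 0, 0]
    - [0, 0, -0.133, 0, 0, 0]
    - [0, 0, -0.133, 0, 0, 0]

```text
t: 10.0
ee_pos: [602.0, 282.4, 549.4]
orientation: [[0.997, 0.071, 0.011], [0.071, -0.997, 0.004], [0.012, -0.003, -1.0]]
wrist_force: [-0.2, 0.7, 0.6]
grip_width: 87.0
finger_force: 0.0
```

```bash
python3 -c "
from h import *
cmd((514,-232,490),16.8)
"
```

```text
t 10.0 p [601.9984 282.3511 549.4285] yaw -85.91275466090026 j [ 0.3201  0.2658  1.2066 -0.      1.6571  1.8196] w 87.04750311468298 F [-0.212   0.7324  0.6324]
row [-0.1668  0.6759  0.0753  0.0056 -0.0074 -1.1951]
```

Request:
arm_command:
  commands:
    - [-0.167, 0.676, 0.01, 0, 0, -1]
    - [-0.167, 0.676, 0.01, 0, 0, -1]
    - [-0.167, 0.676, 0.03, 0, 0, -1]
    - [-0.167, 0.676, 0.06, 0, 0, -1]
    - [-0.167, 0.676, 0.06, 0, 0, -1]
    - [-0.167, 0.676, 0.06, 0, 0, -1]
    - [-0.167, 0.676, 0.06, 0, 0, -1]
    - [-0.167, 0.676, 0.06, 0, 0, -1]
    - [-0.167, 0.676, 0.06, 0, 0, -1]
    - [-0.167, 0.676, 0.06, 0, 0, -1]

```text
t: 11.0
ee_pos: [522.2, -179.9, 502.1]
orientation: [[0.086, 0.996, 0.001], [0.996, -0.086, -0.0], [-0.0, 0.001, -1.0]]
wrist_force: [1.8, 0.1, 0.6]
grip_width: 86.7
finger_force: 0.0
```

```bash
python3 -c "
from h import *
cmd((514,-232,490),16.8)
"
```

```text
t 11.0 p [ 522.1899 -179.8895  502.0618] yaw -4.95142427777309 j [-0.4746 -0.0007  1.5857  0.0001  1.556  -0.3882] w 86.66449775240154 F [1.8145 0.1137 0.6385]
row [-0.0702 -0.0049  0.0161  0.0003  0.0002 -0.2531]
```

Request:
arm_command:
  commands:
    - [-0.07, -0.005, 0.013, 0, 0, -0.253]
    - [-0.07, -0.005, 0.013, 0, 0, -0.253]
    - [-0.07, -0.005, 0.013, 0, 0, -0.253]
    - [-0.07, -0.005, 0.013, 0, 0, -0.253]
    - [-0.07, -0.005, 0.013, 0, 0, -0.253]
    - [-0.07, -0.005, 0.013, 0, 0, -0.253]

```text
t: 11.6
ee_pos: [514.4, -229.8, 492.6]
orientation: [[-0.282, 0.959, 0.0], [0.959, 0.282, -0.0], [-0.0, 0.0, -1.0]]
wrist_force: [-0.4, 0.5, 0.5]
grip_width: 86.8
finger_force: 0.0
```

```bash
python3 -c "
from h import *
cmd((514,-232,490),16.8)
f=cams.grab_frame('wrist');s=cams.grab_frame('scene')
a=cv2.resize(f['image'][:,:,::-1],None,fx=1.5,fy=1.5);b=cv2.resize(s['image'][110:240,340:420,::-1],None,fx=2,fy=2,interpolation=cv2.INTER_CUBIC)
a[-260:,-160:]=b
cv2.imwrite('pics/wB.png',a)
"
```

```text
t 11.6 p [ 514.4498 -229.7544  492.6442] yaw 16.395620784622487 j [-0.56    0.0293  1.5726  0.      1.5394 -0.8462] w 86.81499558611469 F [-0.3685  0.531   0.4888]
row [-0.0027 -0.0014  0.0035  0.0001  0.0001 -0.0047]
```

View pics/wB.png

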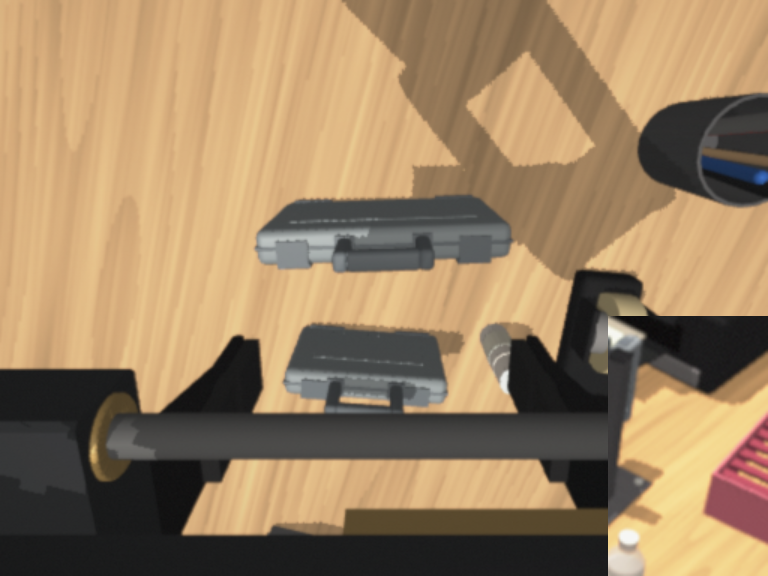

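Case B's handle bar runs from (334,262) to (433,258), and its box top from (256,250) to (511,241). Case C's box top runs from (285,384) to (446,393).

```bash
python3 -c "
from h import *
f=cams.grab_frame('wrist')
P=[plane(f,p,z,1.5) for p,z in (((334,262),168),((433,258),168),((256,250),126),((511,241),126),((285,384),98),((446,392),98))]
for a,b in zip(P[::2],P[1::2]): print((a+b)/2,np.linalg.norm(a-b),np.degrees(np.arctan2(*(b-a)[1::-1])))
cmd((514,-232,313.5),18.8)
"
```

```text
[ 514.2244 -231.8524  168.    ] 61.25256538295924 18.834637246539206
[ 514.3605 -233.2584  126.    ] 177.90968697379427 18.51278114104581
[ 536.6595 -360.2698   98.    ] 132.97622710711974 13.220294702979997
t 11.75 p [ 514.4812 -229.7497  492.671 ] yaw 16.457282900923097 j [-0.5599  0.0294  1.5725 -0.      1.5395 -0.8472] w 87.23200699331214 F [-0.6213 -0.0249  0.1494]
row [-0.0026 -0.0015  0.2389  0.0001  0.0001 -0.0273]
```

Request:
arm_command:
  commands:
    - [-0.003, -0.001, 0.05, 0, 0, -0.026]
    - [-0.0035, -0.001, 0.11, 0, 0, -0.026]
    - [-0.0035, -0.001, 0.17, 0, 0, -0.026]
    - [-0.0035, -0.001, 0.215, 0, 0, -0.026]
    - [-0.0035, -0.001, 0.2375, 0, 0, -0.026]
    - [-0.0035, -0.001, 0.2375, 0, 0, -0.026]

```text
t: 12.35
ee_pos: [513.7, -232.1, 311.7]
orientation: [[-0.32, 0.947, -0.004], [0.947, 0.32, 0.003], [0.004, -0.003, -1.0]]
wrist_force: [-0.1, -0.9, 0.5]
grip_width: 87.1
finger_force: 0.0
```

Request:
arm_command:
  commands:
    - [0, 0, 0, 0, 0, 0]
    - [0, 0, 0, 0, 0, 0]
    - [0, 0, 0, 0, 0, 0]
    - [0, 0, 0, 0, 0, 0]
    - [0, 0, 0, 0, 0, 0]
    - [0, 0, 0, 0, 0, 0]
  fingers: 0

```text
t: 12.95
ee_pos: [514.6, -233.3, 315.6]
orientation: [[-0.32, 0.947, 0.001], [0.947, 0.32, -0.001], [-0.002, 0.001, -1.0]]
wrist_force: [-2.6, -0.9, 5.4]
grip_width: 64.0
finger_force: 35.0
```

Request:
arm_command:
  commands:
    - [0, 0, -0.02, 0, 0, 0]
    - [0, 0, -0.06, 0, 0, 0]
    - [0, 0, -0.11, 0, 0, 0]
    - [0, 0, -0.155, 0, 0, 0]
    - [0, 0, -0.185, 0, 0, 0]
    - [0, 0, -0.192, 0, 0, 0]
    - [0, 0, -0.192, 0, 0, 0]
    - [0, 0, -0.192, 0, 0, 0]

```text
t: 13.75
ee_pos: [514.0, -232.7, 456.5]
orientation: [[-0.321, 0.947, -0.003], [0.947, 0.321, 0.002], [0.002, -0.002, -1.0]]
wrist_force: [-0.3, 1.0, -2.5]
grip_width: 63.7
finger_force: 35.0
```

```bash
python3 -c "
from h import *
cmd((420,0,459),-60)
cmd((380,267,459),-86)
"
```

```text
t 13.75 p [ 514.0145 -232.6641  456.4538] yaw 18.69710347528939 j [-0.5648  0.0467  1.6214  0.      1.4767 -0.8912] w 63.66509918393531 F [-0.3395  0.9599 -2.5305]
row [ 0.334  -0.0193 -0.0025 -0.0022 -0.0005  0.9157]
t 13.75 p [ 514.0145 -232.6641  456.4538] yaw 18.69710347528939 j [-0.5648  0.0467  1.6214  0.      1.4767 -0.8912] w 63.66509918393531 F [-0.3395  0.9599 -2.5305]
row [ 0.6883  0.0443 -0.0018 -0.0024  0.      1.2182]
```

Request:
arm_command:
  commands:
    - [0.012, 0, -0.003, 0, 0, 0.04]
    - [0.04, -0.002, -0.003, 0, 0, 0.13]
    - [0.08, -0.004, -0.003, 0, 0, 0.23]
    - [0.125, -0.006, -0.003, 0, 0, 0.33]
    - [0.172, -0.009, -0.003, 0, 0, 0.43]
    - [0.22, -0.012, -0.003, 0, 0, 0.53]
    - [0.265, -0.015, -0.003, 0, 0, 0.63]
    - [0.3, -0.017, -0.003, 0, 0, 0.73]
    - [0.325, -0.019, -0.003, 0, 0, 0.83]
    - [0.334, -0.019, -0.003, 0, 0, 0.916]

```text
t: 14.75
ee_pos: [419.4, 1.4, 458.6]
orientation: [[0.868, 0.496, -0.004], [0.496, -0.868, 0.001], [-0.003, -0.003, -1.0]]
wrist_force: [-0.3, 0.2, -2.5]
grip_width: 63.7
finger_force: 35.0
```

```bash
python3 -c "
from h import *
cmd((381,266.2,459.6),-85.9)
"
```

```text
t 14.75 p [419.4405   1.4103 458.5553] yaw -60.26255075888919 j [-0.1854 -0.325   1.9503  0.0006  1.5202  0.8664] w 63.65982563163179 F [-0.289   0.1863 -2.5356]
row [ 0.1306 -0.332  -0.0008 -0.0015  0.0021  0.2983]
```

Request:
arm_command:
  commands:
    - [0.007, -0.02, 0, 0, 0, 0.03]
    - [0.022, -0.055, 0, 0, 0, 0.1]
    - [0.04, -0.1, 0, 0, 0, 0.18]
    - [0.06, -0.15, 0, 0, 0, 0.25]
    - [0.08, -0.2, 0, 0, 0, 0.298]
    - [0.1, -0.25, 0, 0, 0, 0.298]
    - [0.115, -0.29, 0, 0, 0, 0.298]
    - [0.126, -0.32, -0.001, 0, 0, 0.298]
    - [0.1306, -0.332, -0.001, 0, 0, 0.298]
    - [0.1306, -0.332, -0.001, 0, 0, 0.298]

```text
t: 15.75
ee_pos: [380.5, 265.1, 459.7]
orientation: [[0.997, 0.078, -0.003], [0.078, -0.997, -0.001], [-0.003, 0.001, -1.0]]
wrist_force: [-0.3, 0.2, -3.3]
grip_width: 63.5
finger_force: 35.0
```

Request:
arm_command:
  commands:
    - [0, 0, 0, 0, 0, 0]
    - [0, 0, 0, 0, 0, 0]
    - [0, 0, 0, 0, 0, 0]

```text
t: 16.05
ee_pos: [381.4, 263.5, 461.3]
orientation: [[0.997, 0.074, -0.0], [0.074, -0.997, -0.0], [-0.0, 0.0, -1.0]]
wrist_force: [-0.6, -0.2, -2.2]
grip_width: 63.5
finger_force: 35.0
```

```bash
python3 -c "
from h import *
cmd((562,280,459.6),-85.9)
f=cams.grab_frame('wrist')
save(f,'wB2.png',0,0,512,384,1.5)
"
```

```text
t 16.05 p [381.362  263.5143 461.3191] yaw -85.73408566003042 j [ 0.4343 -0.2095  1.8528 -0.0002  1.4985  1.9307] w 63.50870970678081 F [-0.6035 -0.1813 -2.2134]
row [ 0.2418 -0.004   0.0023  0.0002  0.      0.0019]
```

View pics/wB2.png

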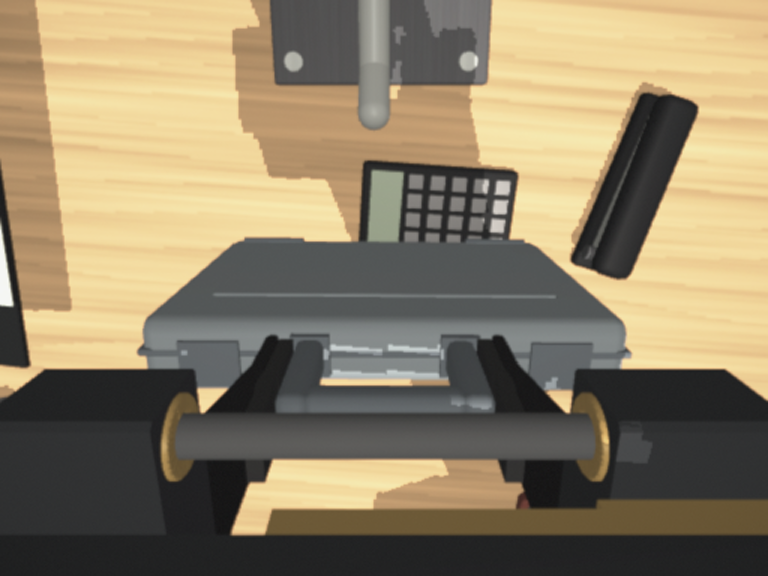

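The hook arm is at column 373 and the handle opening's centre at column 385, so I'll shift about 3.5 mm sideways while advancing.

Request:
arm_command:
  commands:
    - [0.008, -0.002, 0.001, 0, 0, 0]
    - [0.024, -0.005, 0.002, 0, 0, 0]
    - [0.046, -0.005, 0.002, 0, 0, 0]
    - [0.068, -0.005, 0.002, 0, 0, 0]
    - [0.09, -0.005, 0.002, 0, 0, 0]
    - [0.108, -0.005, 0.002, 0, 0, 0]
    - [0.118, -0.005, 0.002, 0, 0, 0]
    - [0.12, -0.005, 0.002, 0, 0, 0]
    - [0.12, -0.005, 0.002, 0, 0, 0]

```text
t: 17.0
ee_pos: [470.5, 275.0, 459.7]
orientation: [[0.997, 0.076, -0.001], [0.076, -0.997, -0.0], [-0.001, 0.0, -1.0]]
wrist_force: [0.3, 0.0, -3.0]
grip_width: 63.5
finger_force: 35.0
```

Request:
arm_command:
  commands:
    - [0.008, 0, 0, 0, 0, 0]
    - [0.024, 0, 0, 0, 0, 0]
    - [0.046, 0, 0, 0, 0, 0]
    - [0.07, 0, 0, 0, 0, 0]
    - [0.094, 0, 0, 0, 0, 0]
    - [0.111, 0, 0, 0, 0, 0]
    - [0.12, 0, 0, 0, 0, 0]
    - [0.1215, 0, 0, 0, 0, 0]
    - [0.1215, 0, 0, 0, 0, 0]
    - [0.1215, 0, 0, 0, 0, 0]

```text
t: 18.0
ee_pos: [561.0, 282.0, 460.0]
orientation: [[0.997, 0.076, -0.0], [0.076, -0.997, -0.0], [-0.0, 0.0, -1.0]]
wrist_force: [-0.9, 0.4, -2.7]
grip_width: 63.4
finger_force: 35.0
```

```bash
python3 -c "
from h import *
cmd((563,280,442),-85.9)
f=cams.grab_frame('wrist');s=cams.grab_frame('scene')
a=cv2.resize(f['image'][:,:,::-1],(400,300));b=cv2.resize(s['image'][70:190,250:410,::-1],(400,300),interpolation=cv2.INTER_CUBIC)
cv2.imwrite('pics/hB.png',np.hstack([a,b]))
"
```

```text
t 18.0 p [560.9624 282.0249 459.9644] yaw -85.62046131913397 j [0.3403 0.1978 1.4497 0.     1.4943 1.8347] w 63.43852682185962 F [-0.8762  0.4009 -2.656 ]
row [0.0025 0.0029 0.024  0.     0.0002 0.0033]
```

View pics/hB.png

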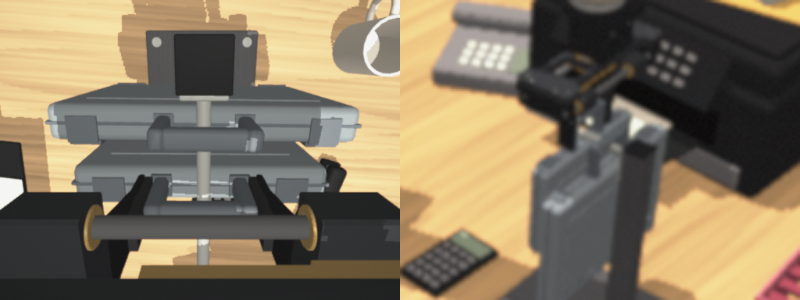

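B is threaded behind the tip and A hangs level near the post. Lowering and releasing B.

Request:
arm_command:
  commands:
    - [0, 0, 0.008, 0, 0, 0]
    - [0, 0, 0.016, 0, 0, 0]
    - [0, 0, 0.022, 0, 0, 0]
    - [0, 0, 0.0245, 0, 0, 0]
    - [0, 0, 0.0245, 0, 0, 0]
    - [0, 0, 0.0245, 0, 0, 0]

```text
t: 18.7
ee_pos: [561.2, 281.9, 441.9]
orientation: [[0.997, 0.076, -0.0], [0.076, -0.997, -0.0], [-0.0, 0.0, -1.0]]
wrist_force: [-2.8, -1.1, 1.4]
grip_width: 63.8
finger_force: 35.0
```

Request:
arm_command:
  commands:
    - [0, 0, 0, 0, 0, 0]
    - [0, 0, 0, 0, 0, 0]
    - [0, 0, 0, 0, 0, 0]
    - [0, 0, 0, 0, 0, 0]
    - [0, 0, 0, 0, 0, 0]
    - [0, 0, 0, 0, 0, 0]
  fingers: 100

```text
t: 19.3
ee_pos: [561.4, 281.9, 441.5]
orientation: [[0.997, 0.076, 0.0], [0.076, -0.997, 0.0], [0.0, -0.0, -1.0]]
wrist_force: [0.0, 0.2, -0.1]
grip_width: 86.8
finger_force: 0.0
```

Request:
arm_command:
  commands:
    - [0, 0, -0.03, 0, 0, 0]
    - [0, 0, -0.08, 0, 0, 0]
    - [0, 0, -0.133, 0, 0, 0]
    - [0, 0, -0.133, 0, 0, 0]

```text
t: 19.7
ee_pos: [561.6, 282.0, 549.1]
orientation: [[0.997, 0.076, 0.011], [0.076, -0.997, 0.004], [0.011, -0.003, -1.0]]
wrist_force: [0.3, 0.1, 0.9]
grip_width: 87.1
finger_force: 0.0
```

```bash
python3 -c "
from h import *
cmd((536,-361,490),13)
"
```

```text
t 19.7 p [561.5782 282.0433 549.1131] yaw -85.63733030248511 j [0.34   0.1744 1.3135 0.     1.6418 1.8347] w 87.14169975338595 F [0.3396 0.1187 0.9223]
row [-0.1001  0.8526  0.075   0.005  -0.0075 -1.1477]
```

Request:
arm_command:
  commands:
    - [-0.1, 0.853, 0.02, 0, 0, -1]
    - [-0.1, 0.853, 0.02, 0, 0, -1]
    - [-0.1, 0.853, 0.06, 0, 0, -1]
    - [-0.1, 0.853, 0.06, 0, 0, -1]
    - [-0.1, 0.853, 0.06, 0, 0, -1]
    - [-0.1, 0.853, 0.06, 0, 0, -1]
    - [-0.1, 0.853, 0.06, 0, 0, -1]
    - [-0.1, 0.853, 0.06, 0, 0, -1]
    - [-0.1, 0.853, 0.06, 0, 0, -1]
    - [-0.1, 0.853, 0.06, 0, 0, -1]

```text
t: 20.7
ee_pos: [542.8, -184.3, 510.1]
orientation: [[0.091, 0.996, 0.0], [0.996, -0.091, -0.0], [-0.0, 0.0, -1.0]]
wrist_force: [-0.2, 0.2, -0.3]
grip_width: 86.9
finger_force: 0.0
```

```bash
python3 -c "
from h import *
cmd((536,-361,490),13)
"
```

```text
t 20.7 p [ 542.8003 -184.2854  510.0789] yaw -5.236844160290577 j [-0.4649  0.0485  1.5209  0.0001  1.5717 -0.3735] w 86.88668741120584 F [-0.2175  0.1743 -0.2623]
row [-0.2355  0.0125  0.0268  0.0003  0.0001 -0.2122]
```

Request:
arm_command:
  commands:
    - [-0.2355, 0.0125, 0.027, 0, 0, -0.212]
    - [-0.2355, 0.0125, 0.027, 0, 0, -0.212]
    - [-0.2355, 0.0125, 0.027, 0, 0, -0.212]
    - [-0.2355, 0.0125, 0.027, 0, 0, -0.212]
    - [-0.2355, 0.0125, 0.027, 0, 0, -0.212]
    - [-0.2355, 0.0125, 0.027, 0, 0, -0.212]
    - [-0.2355, 0.0125, 0.027, 0, 0, -0.212]
    - [-0.2355, 0.0125, 0.027, 0, 0, -0.212]

```text
t: 21.5
ee_pos: [535.8, -357.8, 490.6]
orientation: [[-0.221, 0.975, 0.001], [0.975, 0.221, -0.0], [-0.0, 0.001, -1.0]]
wrist_force: [0.8, 0.3, -0.1]
grip_width: 87.0
finger_force: 0.0
```

```bash
python3 -c "
from h import *
cmd((536,-361,490),13)
f=cams.grab_frame('wrist')
im=f['image'].astype(int)
# grey-blue mask: blue > red (wood has red>>blue)
m=((im[:,:,2]-im[:,:,0])>4).astype(np.uint8); m[240:]=0
m=cv2.morphologyEx(m,cv2.MORPH_OPEN,np.ones((3,3)))
n,l,st,c=cv2.connectedComponentsWithStats(m)
for i in range(1,n):
    if st[i,4]>60: print(st[i],c[i])
# expected
for X in ((536,-361,140),(470,-376,98),(602,-346,98)): print(proj(f,X))
a=np.radians(13);u=np.array([np.cos(a),np.sin(a),0]);v=np.array([-u[1],u[0],0])
C=np.array([536,-361,0.])
q=cv2.resize(f['image'][110:240:3,150:360:4],None,fx=1,fy=1)
for r in q: print(''.join('#' if int(p[2])-int(p[0])>4 else ('.' if int(p[0])-int(p[2])>25 else '+') for p in r))
"
```

```text
t 21.5 p [ 535.8373 -357.8191  490.6296] yaw 12.7451541776374 j [-0.7111  0.2269  1.3597  0.0002  1.5543 -0.9336] w 87.02917771297552 F [ 0.8122  0.3061 -0.0773]
row [-0.0042 -0.0007  0.0008  0.0004  0.0003 -0.003 ]
[198 150  70  22 692] [228.2052 162.4494]
[277 161   8  11  67] [280.9104 165.6716]
[289 161  14   8  73] [295.5753 164.8493]
[255.8454 167.3123]
[195.3328 157.7867]
[316.3996 157.6281]
.....................................................
.....................................................
.....................................................
.....................................................
.....................................................
................................................+++..
................................................+++++
...............................................++++++
...............+++++++++++++++.+++++++.........++++++
..............+++++++++++++++++++++++++........++++++
..............++++++++++++++++++++++++++........+++++
.............++++++++++++++++++++++++++++.......+++++
.............++++++++++++++++++++++++++++........+
[... 977 characters left out ...]
....................................................
.....................................................
.....................................................
.....................................................
.....................................................
.....................................................
.....................................................
..+................................................+.
.+++++..........................................+++++
.+++++..........................................+++++
++++++..........................................+++++
++++++..........................................+++++
++++++..........................................+++++
```

```bash
python3 -c "
from h import *
from scipy.optimize import minimize
f=cams.grab_frame('wrist')
im=f['image'].astype(int); m=((im[:,:,0]-im[:,:,2])<25).astype(np.uint8)
n,l,st,c=cv2.connectedComponentsWithStats(m); m=(l==l[155,258]).astype(np.uint8); print(st[l[155,258]])
def model(p):
    a=np.radians(p[2]);u=np.array([np.cos(a),np.sin(a),0]);v=np.array([-u[1],u[0],0]);o=np.zeros((384*4,512*4),np.uint8)
    for hw,ht,z0,z1 in ((68,12,0,98),(30,7,98,140)):
        P=np.array([proj(f,np.array([p[0],p[1],z])+i*hw*u+j*ht*v) for z in (z0,z1) for i in (-1,1) for j in (-1,1)])
        cv2.fillConvexPoly(o,cv2.convexHull(((P+.5)*4).astype(np.int32)),1)
    return cv2.resize(o.astype(np.float32),(512,384),interpolation=cv2.INTER_AREA)
F=lambda p:np.abs(model(p)-m).sum()
r=minimize(F,(536,-360,13),method='Nelder-Mead',options=dict(initial_simplex=[(536,-360,13),(541,-360,13),(536,-355,13),(536,-360,17)]))
print(r.x,r.fun,m.sum())
cmd((r.x[0],r.x[1],286.5),r.x[2])
"
```

```text
[ 196  132  121   41 4183]
[ 535.8316 -360.0127   11.724 ] 419.1875 4183
t 21.6 p [ 535.8377 -357.9395  490.6841] yaw 12.744102659581964 j [-0.7112  0.227   1.3595  0.0001  1.5542 -0.9337] w 87.01635270122782 F [-0.2403 -0.0493 -0.2293]
row [-0.0025 -0.0008  0.2722  0.0004  0.0004  0.0119]
```

Request:
arm_command:
  commands:
    - [-0.0025, -0.001, 0.05, 0, 0, 0.008]
    - [-0.0025, -0.001, 0.11, 0, 0, 0.008]
    - [-0.0025, -0.001, 0.17, 0, 0, 0.008]
    - [-0.0025, -0.001, 0.23, 0, 0, 0.008]
    - [-0.0025, -0.001, 0.26, 0, 0, 0.008]
    - [-0.0025, -0.001, 0.2705, 0, 0, 0.008]
    - [-0.0025, -0.001, 0.2705, 0, 0, 0.008]

```text
t: 22.3
ee_pos: [535.2, -360.6, 286.5]
orientation: [[-0.208, 0.978, -0.001], [0.978, 0.208, 0.001], [0.001, -0.001, -1.0]]
wrist_force: [-0.4, -0.0, 0.4]
grip_width: 87.4
finger_force: 0.0
```

Request:
arm_command:
  commands:
    - [0, 0, 0, 0, 0, 0]
    - [0, 0, 0, 0, 0, 0]
    - [0, 0, 0, 0, 0, 0]
    - [0, 0, 0, 0, 0, 0]
    - [0, 0, 0, 0, 0, 0]
    - [0, 0, 0, 0, 0, 0]
  fingers: 0

```text
t: 22.9
ee_pos: [535.5, -361.4, 288.3]
orientation: [[-0.207, 0.978, 0.001], [0.978, 0.207, -0.001], [-0.001, 0.001, -1.0]]
wrist_force: [0.7, 1.2, 4.3]
grip_width: 60.0
finger_force: 35.0
```

Request:
arm_command:
  commands:
    - [0, 0, -0.02, 0, 0, 0]
    - [0, 0, -0.06, 0, 0, 0]
    - [0, 0, -0.11, 0, 0, 0]
    - [0, 0, -0.165, 0, 0, 0]
    - [0, 0, -0.205, 0, 0, 0]
    - [0, 0, -0.225, 0, 0, 0]
    - [0, 0, -0.23, 0, 0, 0]
    - [0, 0, -0.23, 0, 0, 0]
    - [0, 0, -0.23, 0, 0, 0]

```text
t: 23.8
ee_pos: [534.8, -361.0, 457.0]
orientation: [[-0.207, 0.978, -0.003], [0.978, 0.207, 0.003], [0.003, -0.003, -1.0]]
wrist_force: [-0.4, -0.1, -2.4]
grip_width: 60.0
finger_force: 35.0
```

```bash
python3 -c "
from h import *
cmd((420,-20,459),-60)
"
```

```text
t 23.8 p [ 534.8001 -360.9892  456.9749] yaw 11.955666848687569 j [-0.7159  0.2425  1.4031 -0.0001  1.5001 -0.9245] w 59.96875808760319 F [-0.4434 -0.0552 -2.4417]
row [ 0.4765 -0.0556 -0.001  -0.0029 -0.0008  0.8372]
```

Request:
arm_command:
  commands:
    - [0.014, -0.001, -0.003, 0, 0, 0.04]
    - [0.045, -0.005, -0.003, 0, 0, 0.12]
    - [0.09, -0.01, -0.003, 0, 0, 0.21]
    - [0.145, -0.016, -0.003, 0, 0, 0.3]
    - [0.205, -0.023, -0.003, 0, 0, 0.39]
    - [0.265, -0.03, -0.003, 0, 0, 0.48]
    - [0.325, -0.037, -0.003, 0, 0, 0.57]
    - [0.385, -0.044, -0.003, 0, 0, 0.66]
    - [0.435, -0.051, -0.003, 0, 0, 0.75]
    - [0.465, -0.055, -0.003, 0, 0, 0.82]

```text
t: 24.8
ee_pos: [421.1, -26.3, 460.0]
orientation: [[0.855, 0.519, -0.003], [0.519, -0.855, 0.002], [-0.002, -0.003, -1.0]]
wrist_force: [0.6, 0.4, -2.9]
grip_width: 59.9
finger_force: 35.0
```

```bash
python3 -c "
from h import *
cmd((381,266.8,460),-85.8)
"
```

```text
t 24.8 p [421.0831 -26.3211 459.9893] yaw -58.719456762653614 j [-0.2501 -0.3189  1.943   0.0006  1.5211  0.7747] w 59.935664480769496 F [ 0.5586  0.4137 -2.8947]
row [ 0.1573 -0.3618  0.0007 -0.0016  0.0018  0.3151]
```

Request:
arm_command:
  commands:
    - [0.01, -0.02, 0, 0, 0, 0.03]
    - [0.026, -0.058, 0, 0, 0, 0.1]
    - [0.048, -0.108, 0, 0, 0, 0.18]
    - [0.071, -0.163, 0, 0, 0, 0.25]
    - [0.095, -0.218, 0, 0, 0, 0.3]
    - [0.118, -0.272, 0, 0, 0, 0.315]
    - [0.138, -0.318, 0, 0, 0, 0.315]
    - [0.151, -0.348, 0, 0, 0, 0.315]
    - [0.157, -0.361, 0, 0, 0, 0.315]
    - [0.157, -0.362, 0, 0, 0, 0.315]

```text
t: 25.8
ee_pos: [380.7, 265.1, 460.4]
orientation: [[0.997, 0.079, -0.003], [0.079, -0.997, -0.001], [-0.003, 0.001, -1.0]]
wrist_force: [-0.7, 0.2, -0.8]
grip_width: 59.6
finger_force: 35.0
```

Request:
arm_command:
  commands:
    - [0, 0, 0, 0, 0, 0]
    - [0, 0, 0, 0, 0, 0]
    - [0, 0, 0, 0, 0, 0]

```text
t: 26.1
ee_pos: [381.5, 263.5, 461.9]
orientation: [[0.997, 0.075, 0.0], [0.075, -0.997, -0.0], [0.0, 0.0, -1.0]]
wrist_force: [0.8, -0.1, -1.4]
grip_width: 59.7
finger_force: 35.0
```

```bash
python3 -c "
from h import *
cmd((523,277,460),-85.8)
f=cams.grab_frame('wrist');im=f['image'].astype(int)
for r in (20,55,150,225,235,248,255,262): print(r,' '.join('%d'%v for v in im[r,170:345:3].sum(1)//3))
print(proj(f,(465,272.5,292)))
"
```

```text
t 26.1 p [381.4556 263.4627 461.9048] yaw -85.68861662085313 j [ 0.4342 -0.2097  1.8518 -0.0003  1.4995  1.9297] w 59.67786410431758 F [ 0.846  -0.0627 -1.3586]
row [ 0.1895 -0.0038  0.0025  0.0002 -0.      0.0013]
20 142 141 141 140 75 79 79 81 81 79 80 80 80 81 81 82 82 83 82 81 82 82 82 105 139 153 171 165 151 136 85 117 122 87 83 85 83 82 83 91 118 111 84 83 80 82 82 83 95 117 118 119 138 205 205 204 204 204 203
55 142 142 142 142 133 74 72 72 73 72 72 72 73 73 73 73 75 74 74 73 74 73 74 95 131 141 145 145 141 130 105 110 94 74 73 73 73 73 75 73 73 73 74 71 72 75 74 73 76 108 108 121 195 195 195 194 194 194 195
150 206 206 206 206 206 206 206 206 206 206 206 207 207 207 207 208 208 209 209 209 175 149 149 106 38 95 150 150 149 150 150 150 85 48 110 114 115 38 85 125 124 111 39 121 126 126 54 44 126 126 125 50 103 203 200 178 61 206 211
225 138 138 138 134 35 25 48 119 118 96 101 101 96 96 95 100 102 102 134 139 139 139 139 139 139 139 139 139 139 138 139 139 139 139 139 139 138 139 139 138 99 101 102 98 98 99 100 102 94 116 118 109 23 23 91 139 139 139 138
235 103 103 47 25 25 26 31 33 32 31 62 65 65 66 66 65 67 166 103 106 106 109 109 120 142 143 143 143 105 106 105 106 105 109 109 115 143 144 143 135 130 95 61 64 65 65 66 65 41 30 31 31 31 24 25 24 92 104 103
248 23 23 22 28 33 32 33 31 45 65 65 66 66 65 65 61 71 107 138 185 185 185 184 181 180 181 181 181 185 185 186 185 185 185 185 182 181 182 182 180 107 103 60 61 64 66 66 66 66 63 31 31 32 33 32 26 25 25 26
255 22 25 30 31 32 32 32 37 65 66 66 66 65 66 63 61 180 186 186 188 188 188 188 187 186 185 185 184 184 183 184 184 183 183 171 127 127 128 128 126 128 126 70 61 63 65 66 66 66 67 61 31 30 33 32 32 26 23 23
262 24 26 32 32 31 31 34 69 76 76 75 75 69 69 78 79 80 79 79 79 79 79 79 79 78 79 79 79 79 79 79 78 78 78 78 78 79 79 78 78 78 78 78 79 78 65 75 81 81 81 76 56 29 31 32 32 31 24 24
[250.7101  74.1128]
```

Image rows put the arm at column 249 and the opening's centre at column 257, the same offset as for B, so the same correction applies.

Request:
arm_command:
  commands:
    - [0.008, -0.002, 0.001, 0, 0, 0]
    - [0.024, -0.005, 0.002, 0, 0, 0]
    - [0.046, -0.005, 0.002, 0, 0, 0]
    - [0.066, -0.005, 0.002, 0, 0, 0]
    - [0.08, -0.005, 0.002, 0, 0, 0]
    - [0.088, -0.005, 0.002, 0, 0, 0]
    - [0.09, -0.005, 0.002, 0, 0, 0]
    - [0.09, -0.005, 0.002, 0, 0, 0]

```text
t: 26.95
ee_pos: [448.1, 273.3, 460.3]
orientation: [[0.997, 0.077, -0.001], [0.077, -0.997, -0.0], [-0.001, 0.0, -1.0]]
wrist_force: [-0.1, -0.8, -2.4]
grip_width: 59.9
finger_force: 35.0
```

Request:
arm_command:
  commands:
    - [0.008, 0, 0, 0, 0, 0]
    - [0.024, 0, 0, 0, 0, 0]
    - [0.044, 0, 0, 0, 0, 0]
    - [0.066, 0, 0, 0, 0, 0]
    - [0.085, 0, 0, 0, 0, 0]
    - [0.096, 0, 0, 0, 0, 0]
    - [0.1, 0, 0, 0, 0, 0]
    - [0.1, 0, 0, 0, 0, 0]
    - [0.1, 0, 0, 0, 0, 0]

```text
t: 27.85
ee_pos: [522.6, 279.2, 460.4]
orientation: [[0.997, 0.077, -0.0], [0.077, -0.997, -0.0], [-0.0, 0.0, -1.0]]
wrist_force: [0.6, 0.4, -1.9]
grip_width: 59.8
finger_force: 35.0
```

```bash
python3 -c "
from h import *
cmd((523,278,442.8),-85.8)
f=cams.grab_frame('wrist');im=f['image'].astype(int)
for r in range(120,264,12): print(r,' '.join('%d'%v for v in im[r,170:345:3].sum(1)//3))
"
```

```text
t 27.85 p [522.6013 279.2078 460.3907] yaw -85.57743898695013 j [0.3576 0.1124 1.5444 0.0001 1.4852 1.8512] w 59.75069692112265 F [ 0.6088  0.3504 -1.8919]
row [0.0004 0.0016 0.0235 0.     0.0003 0.0026]
120 85 85 86 85 85 86 85 85 85 85 85 86 85 85 86 85 85 86 86 85 85 85 86 85 86 85 85 96 142 158 170 166 157 135 85 85 86 85 86 85 85 85 86 85 85 85 85 85 85 85 85 85 85 84 85 85 85 85 84
132 86 86 86 86 86 86 86 86 86 86 86 87 86 87 86 87 87 87 86 87 87 87 87 87 87 87 87 95 143 158 170 166 156 135 87 86 87 86 86 87 86 86 87 86 87 86 86 87 87 86 86 87 87 87 87 86 86 87 86
144 136 136 136 136 137 136 136 136 136 126 121 122 126 125 125 125 126 127 136 137 136 136 136 137 137 137 137 121 143 158 169 165 156 133 136 136 136 136 137 136 137 136 135 135 135 135 135 135 135 136 136 136 136 135 135 135 135 135 135
156 126 126 127 126 126 129 129 128 127 71 66 67 67 66 66 63 85 105 131 134 134 134 135 134 134 135 138 133 143 158 168 165 155 131 138 139 139 139 138 138 139 127 110 62 63 65 66 66 67 72 137 140 139 140 140 140 140 140 140
168 136 135 136 136 136 136 89 96 100 101 100 95 87 97 98
[... 883 characters left out ...]
21 121 121 121 121 121 121 121 122 121 122 121 122 122 122 122 122 122 122 122 122 122 122
228 87 87 87 57 25 24 24 32 32 33 101 66 66 66 65 66 90 105 136 140 140 140 139 139 140 140 143 136 141 158 164 163 151 127 140 140 141 140 140 141 93 105 70 65 65 65 67 88 54 33 32 32 24 24 30 90 92 91 91
240 104 70 24 24 23 31 32 33 29 46 66 66 66 66 65 65 63 105 112 137 137 137 136 137 137 137 137 132 141 159 164 162 150 125 137 137 136 137 137 136 100 95 62 64 66 66 66 65 65 30 32 32 33 30 25 24 26 101 104
252 23 24 27 32 33 32 31 30 64 67 67 67 67 67 65 62 169 212 213 213 212 213 212 212 211 51 65 203 142 208 225 217 159 60 41 49 52 37 36 69 88 82 60 62 65 66 67 67 67 68 42 33 32 33 32 31 23 23 26
```

The arm shows as a bright line through C's opening, centred within about 2 mm, and B's handle bar lies over it behind. Lowering and releasing C.

Request:
arm_command:
  commands:
    - [0, 0, 0.008, 0, 0, 0]
    - [0, 0, 0.016, 0, 0, 0]
    - [0, 0, 0.022, 0, 0, 0]
    - [0, 0, 0.024, 0, 0, 0]
    - [0, 0, 0.024, 0, 0, 0]
    - [0, 0, 0.024, 0, 0, 0]

```text
t: 28.5
ee_pos: [522.9, 279.2, 442.5]
orientation: [[0.997, 0.077, -0.0], [0.077, -0.997, 0.0], [-0.0, -0.0, -1.0]]
wrist_force: [-2.5, -0.0, -0.2]
grip_width: 59.9
finger_force: 35.0
```

Request:
arm_command:
  commands:
    - [0, 0, 0, 0, 0, 0]
    - [0, 0, 0, 0, 0, 0]
    - [0, 0, 0, 0, 0, 0]
    - [0, 0, 0, 0, 0, 0]
    - [0, 0, 0, 0, 0, 0]
    - [0, 0, 0, 0, 0, 0]
  fingers: 100

```text
t: 29.1
ee_pos: [522.9, 279.2, 442.5]
orientation: [[0.997, 0.077, 0.0], [0.077, -0.997, 0.0], [0.0, -0.0, -1.0]]
wrist_force: [0.7, -1.0, 0.1]
grip_width: 86.4
finger_force: 0.0
```

Request:
arm_command:
  commands:
    - [0, 0, -0.03, 0, 0, 0]
    - [0, 0, -0.08, 0, 0, 0]
    - [0, 0, -0.133, 0, 0, 0]
    - [0, 0, -0.16, 0, 0, 0]
    - [0, 0, -0.16, 0, 0, 0]
    - [0, 0, -0.16, 0, 0, 0]
    - [0, 0, -0.16, 0, 0, 0]
    - [0, 0, -0.16, 0, 0, 0]
    - [0, 0, -0.16, 0, 0, 0]
    - [0, 0, -0.16, 0, 0, 0]

```text
t: 30.1
ee_pos: [522.9, 279.2, 561.6]
orientation: [[0.997, 0.077, -0.001], [0.077, -0.997, -0.0], [-0.001, 0.0, -1.0]]
wrist_force: [1.0, 0.5, -0.2]
grip_width: 86.9
finger_force: 0.0
```

```bash
python3 -c "
from h import *
cmd((523,278,560),-85.8)
f=cams.grab_frame('wrist');im=f['image'].astype(int)
# profile along arm axis: dark bars crossing the bright arm
d=np.array([.9972,.0755])
print('arm ',[int(im[tuple(np.round(proj(f,(625-x*d[0],284-x*d[1],294))).astype(int)[::-1])].sum()//3) if 0<=proj(f,(625-x*d[0],284-x*d[1],294))[1]<384 else -1 for x in range(0,170,4)])
for x in (23,62,102): print(x,[int(im[tuple(np.clip(np.round(proj(f,(625-x*d[0]+o*.0755,284-x*d[1]-o,294))).astype(int)[::-1],0,383))].sum()//3) for o in range(-44,45,4)])
"
```

```text
t 30.1 p [522.9095 279.1659 561.6321] yaw -85.58694643044551 j [ 0.3574  0.0913  1.3821 -0.      1.6695  1.8512] w 86.89421362123322 F [ 0.9954  0.5347 -0.2032]
row [0.     0.0016 0.0022 0.0002 0.0008 0.0025]
arm  [160, 126, 147, 147, 147, 91, 107, 100, 95, 146, 146, 145, 146, 145, 128, 106, 102, 93, 215, 145, 145, 214, 214, 144, 107, 162, 155, 165, 221, 221, 221, 147, 146, 146, 146, 145, 133, 134, 134, 134, 147, 145, 184]
23 [117, 117, 105, 90, 106, 96, 106, 106, 106, 106, 107, 107, 107, 107, 108, 109, 109, 87, 101, 89, 125, 125, 125]
62 [124, 123, 124, 94, 105, 103, 104, 104, 105, 105, 105, 106, 106, 163, 164, 165, 118, 153, 118, 124, 125, 125, 100]
102 [141, 123, 122, 121, 157, 124, 155, 155, 157, 157, 158, 160, 161, 161, 163, 139, 149, 142, 104, 96, 97, 98, 162]
```

The handle bars cross the arm at about 26, 62 and 102 mm from the post, each centred. The arm is clear, so I'm handing in.

```bash
python3 -c "
from station import bot
print(bot.job_done())"
```

```text
the job is handed in; nothing more can be done
None
```

I hung all three cases on the hook arm by their handles, at about 26 mm (largest), 62 mm (middle) and 102 mm (smallest) from the post, and handed the job in at about 30 s; no verdict came back, and I didn't re-check the bystanders at the end.

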